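Push a battery pack home under a charger's spring cover

ROBOT

A 6-joint arm with a two-finger parallel gripper is mounted at the origin on the work surface. World frame = base frame: x ahead of the robot, y to its left, z up, the work surface at z = 0. Lengths are in m, angles in degrees, forces in N, time in s.
With the tool pointing down it reaches from about 0.35 to 0.875 m from the base axis. Payload 4.2 kg.
Tool frame: the origin (TCP) lies on the centre line of the jaws, within the pads' length; the fingertips stand 19 mm ahead of it and the grasp point (between the pads) is the TCP; z points along the fingers, y is the line along which they close (so a half turn about z gives the same grasp; the last joint's range is limited). The gripper opens to 87 mm and grips with 3 to 60 N. Pads are 19 mm wide; open, the fingers measure 117 mm over their backs; the gripper's body (75 mm by 190 mm) begins 51 mm behind the grasp point.
Start: joints at [-51.303, 22.042, 0.453, 0, -68.411, -14.817], TCP at [0.253, -0.571, 0.219] pointing down, gripper open.
Joint ranges: [-179.83, 179.83], [-69.29, 118.12], [-61.27, 80.66], [-181.25, 117.63], [-171.15, -9.14], [-177.46, 177.46]. Speed limits (degrees/s): [159.86, 159.86, 180, 180, 180, 180].

INTERFACE

Orientations are given as a 3x3 rotation matrix whose columns are the frame's x, y, z axes.
In Python, from station import sense, capture, finish_job, search_frame, masks_of gives the robot as it stands.
- The arm moves only by the tool drive_tool, never from a script. Its argument "rows" is a list of rows, each a list of 7 numbers: the opening in per cent of the stroke, from 0 (shut) to 100 (fully open), then the shift along the world's x, y, z in mm, then the turn, a rotation vector about the world's x, y, z in rad. In form: [[fingers, dx, dy, dz, wx, wy, wz], ...]. A call has 1 to 5 rows; each row shifts and turns the commanded pose from where the row before left it; what a row does not reach is not made up. A row lasts 1/12 s, in which the tool goes at most 41.7 mm and 7.16 degrees, less where a joint would pass 70% of its speed; a pose out of reach is approached as far as the arm can. A call is refused whole if a number of a shift passes 41.7 or a number of a turn 0.125, either way. A call with a gripper value outside its range is refused whole. The fingers move at their own pace and stop on an object; the grip force is fixed at half the most. Time passes only in rows, so rows that do not move let the fingers close. It gives the time, the measured TCP pose, the force, the opening and the grip force at its end, in the units of the state.
- sense(): the state, without advancing time (a new reading comes with each control period).
- capture(name): name is "scene" or "top"; returns a dict with "frame" (400x640x3 uint8, red, green, blue), "z_map" (400x640 float32, m along the optical axis (not along the pixel's ray), 0 where there is no reading), "fx", "fy", "cx", "cy" (pixels), "distortion" ([k1, k2, p1, p2, k3] as OpenCV has them; the pictures are not rectified), "R" (3x3) and "t" (3): a world point X has camera coordinates R X + t. Camera axes: x right, y down, z forward; pixel columns grow to the right and rows downward; lengths in m; the calibration is good to about 2 mm. A picture is of the moment at which its call begins.
- finish_job(): hands the job in; it is judged then, once.
Trained networks look in a picture, given as the dict that the camera call returned (one of the last four; its "shot" number tells which), for a name from the list of things; names that differ only in an ending like _2 or _b are one class to them, and where a whole thing is asked for, a point or a joint stands for the part that bears it (a point fixed in the world has none). Each returns a list of dicts, best first, with "p" (0 to 1); they miss things now and then, are a little off and sometimes report something else, mostly with a low value. They report only what shows in the picture. A call takes as long as a camera call.
- search_frame(label, picture): "xy" ([column, row] in pixels, amid what is visible of it).
- masks_of(label, picture): "region" (400x640 bool, what is visible of it) and "xy" ([column, row] in pixels, amid what is visible of it).
The state is a dict: "time_s": time; "joints": joint angles; "joint_velocities": joint speeds; "effort": joint torques, N m; "tcp_pos": TCP position; "ee_rot": TCP orientation; "wrist_force": force on the tool from outside, world axes, zero at the start; "moment": the same for the moment, N m; "gripper_width": opening from 0.0 (shut) to 1.0 (fully open); "gripper_force": force on a finger pad.
Only numpy, scipy, OpenCV 4.12 (cv2) and the standard library are available. Lean on these libraries where they do the work, as an engineer would, in place of code of your own. Each camera call takes 0.05 s, during which the arm holds its last target. There are 200 camera calls.

TASK

Press the orange paddle of the charging dock down with one fingertip to hold its yellow spring cover up, and while it stays up push the battery pack along its lane with the other fingertip, under the cover, until it is fully home against the charger. Then let the cover close over it and move clear. Only push the pack, never pick it up, and leave the jar, the tape measure and the screwdriver alone.

Things in the scene. Friction and masses are not known exactly. Their poses are not given: they have to be found in the camera images.
- dock: Fixed charging dock. Origin at table level on the lane's centre line under the mouth; x points into the dock (push direction), y left, z up. Lane floor: aluminium, top at z=4 mm, from x=-160. Black guide walls at |y|=24.5 to 32.5 mm, tops at z=30, from x=-160 (lane 49 mm wide, open at its -x end). Sizes below are mm in this frame.
- pack_home (a point): Point on the lane's floor (x=34, y=0, z=4 mm in the dock) where the pack's origin lies when it is fully home, its body touching the black charger housing (110 mm wide, 66 mm high), the back stop, whose face is at x=62.
- cover (a joint): Angle of the cover (rad): 0 shut, grows as it rises, stop at 0.8. A spring shuts it by itself: about 2.5 N on the paddle's edge starts it, 6 to 7 N hold it at 0.8. The pack's body passes above 0.5.
- cover_skirt (a point): Middle of the lower edge of the yellow cover's front skirt: 3 mm thick, at x=0; shut it spans y=-9.5 to 26.5, lower edge z=20 mm, and blocks the pack's body, not its tongue. Behind it a 3 mm roof to x=60. Raised to 0.8, its top is about 80 mm above the table and still over the mouth, so the pushing finger must stay in front of x=0.
- cover_hinge (a point): Point on the hinge rod at x=0. The orange press paddle is rigid with the cover, on the -y side of their common hinge rod (along x at y=-30.5, z=36 mm, 9 mm thick). Spans x=-152 to -6, reaches 44 mm out from the hinge; plate 4 mm thick, round bead 12 mm thick along its outer edge. Pressed down, it raises the cover; a fingertip can slide along it in x while pressing.
- paddle_edge (a point): Mid-length of the bead's axis on the paddle's outer edge, x=-79. Shut: y=-68, z=41 mm (bead's top at 47). Fully down (0.8): y=-61, z=13 mm (bead's top at 19).
- pack: Loose battery pack in the lane, about 0.25 kg; slides under 1 to 3 N. Origin under the centre of its blue body, x points along the lane towards the charger. Body 56 x 44 x 26 mm high; behind it a tongue 8 mm high (x=-46 to -28), then an upright red tab (x=-54 to -46), 40 mm wide and high. When home, the skirt shuts over the tongue, between body and tab.
- pack_tab (a point): Centre of the rear (-x) face of the pack's red tab, the face to push, 20 mm above the pack's underside (24 mm above the table).
- jar: Bystander: jar with steel cap, 56 mm across, 75 mm high. Origin at the centre of its underside.
- tape: Bystander: yellow tape measure, 62 x 34 x 60 mm high. Origin at the centre of its underside.
- driver: Bystander: screwdriver lying on the table, red handle, about 200 mm long. Origin on its underside.

How it is judged (in metres and radians):
On the way, in this order (a step that is already met when the one before it is completed fails the run):
1. a fingertip presses the paddle and the cover is up, the pack still in front of it (value of joint cover above 0.45 rad and contact force between the fingers and cover above 0.3 N and x of pack in the frame of dock below 0 m), for 0.2 s.
2. the pack is home against the charger while a fingertip still holds the cover up (x of pack in the frame of dock above 0.0305 m and value of joint cover above 0.45 rad and contact force between the fingers and cover above 0.3 N), for 0.1 s.
At the end, for the whole second after the job is handed in: The pack lies flat in the lane, home within 3.5 mm of the charger housing, and at rest; the cover is shut (under 0.06 rad) with the pack's body behind its skirt; the robot touches nothing (x of pack in the frame of dock between 0.0305 and 0.037 m and z of pack in the frame of dock below 0.007 m and angle between the x axis of pack and the x axis of dock, either way round below 0.1 rad and value of joint cover below 0.06 rad and linear speed of pack below 0.01 m/s).
It fails at once if the pack is lifted (more than 10 mm off the lane's floor) or tipped (z of pack in the frame of dock above 0.014 m or angle between pack's own z axis and vertical above 0.35 rad).
It fails at once if the jar is moved more than 15 mm (distance of jar from where it was at the start of the episode above 0.015 m).
It fails at once if the tape measure is moved more than 15 mm (distance of tape from where it was at the start of the episode above 0.015 m).
It fails at once if the screwdriver is moved more than 15 mm (distance of driver from where it was at the start of the episode above 0.015 m).
It also fails if it takes over 42 s, if anything falls off the work surface, if the arm or the gripper's body presses on something with over 40 N, if the wrist force passes 120 N, or if a joint passes its speed limit or range.

## Working session

There is one attempt and no reset: what is moved stays moved. The work goes in short steps, Python scripts to look and compute and a tool call to move; the robot and the scene stay as the last step left them, time stands still between calls to the robot, and variables do not carry over. Pictures are saved under pics/ and viewed, at most 10 in all, crops included, and the job is handed in when it is done.

Besides the shell and the picture viewer there is one more tool, called after "Request:" as name([rows], argument=value, ...), one row to a line, values as JSON. drive_tool: Moves the arm, as the interface text tells. Its arguments: {"type":"object","properties":{"rows":{"type":"array"}},"required":["rows"]}

```bash
mkdir -p pics; cat > h.py <<'E'
import numpy as np, cv2
from station import *
def world(p,u,v,z=None):
    K=np.array([[p["fx"],0,p["cx"]],[0,p["fy"],p["cy"]],[0,0,1.]])
    uv=np.atleast_2d(np.c_[u,v]).astype(float)
    n=cv2.undistortPoints(uv[:,None],K,np.array(p["distortion"],float))[:,0]
    n=np.c_[n,np.ones(len(n))]
    R=np.array(p["R"]);t=np.array(p["t"])
    if z is None:
        d=p["z_map"][uv[:,1].round().astype(int),uv[:,0].round().astype(int)]
        return (n*d[:,None]-t)@R
    c=-R.T@t; r=n@R
    return c+r*((z-c[2])/r[:,2])[:,None]
E
python3 - <<'E'
from h import *
for n in ("scene","top"):
    p=capture(n); cv2.imwrite(f"pics/{n}0.png",p["frame"][:,:,::-1])
    print(n,"cam",(-np.array(p["R"]).T@p["t"]).round(3))
    for l in ("pack","pack_tab","paddle_edge","cover_skirt","cover_hinge","cover","dock","pack_home","jar","tape","driver"):
        try:
            for r in masks_of(l,p)[:1]:
                m=r["region"]; v,u=np.nonzero(m&(p["z_map"]>0)); w=world(p,u,v)
                print(l,round(r["p"],2),np.round(r["xy"]),m.sum(),np.percentile(w,[2,50,98],axis=0).round(3).tolist())
        except Exception as e: print(l,e)
        s=search_frame(l,p)[:1]
        if s: print("   sf",s[0]["p"],np.round(s[0]["xy"],1),world(p,*s[0]["xy"]).round(3))
s=sense();print(s["tcp_pos"],s["ee_rot"],s["time_s"])
E
```

```text
scene cam [1.103 0.071 0.907]
pack 0.86 [294. 177.] 725 [[0.498, 0.006, 0.008], [0.542, 0.027, 0.03], [0.577, 0.048, 0.044]]
   sf 0.69 [296.1 176.1] [[0.539 0.03  0.032]]
pack_tab 0.83 [296. 176.] 785 [[0.496, 0.005, 0.004], [0.54, 0.028, 0.03], [0.577, 0.05, 0.045]]
paddle_edge 0.88 [278. 183.] 1812 [[0.458, -0.046, 0.036], [0.566, -0.011, 0.041], [0.647, 0.056, 0.049]]
   sf 0.84 [279.3 184.1] [[ 0.563 -0.006  0.038]]
cover_skirt 0.74 [275. 184.] 1787 [[0.458, -0.044, 0.036], [0.566, -0.01, 0.041], [0.647, 0.056, 0.049]]
   sf 0.78 [276.6 183.8] [[ 0.564 -0.012  0.04 ]]
cover_hinge 0.8 [277. 187.] 1826 [[0.459, -0.046, 0.036], [0.57, -0.01, 0.041], [0.648, 0.058, 0.049]]
   sf 0.66 [276.6 187.4] [[ 0.572 -0.012  0.039]]
cover 0.56 [275. 188.] 1870 [[0.457, -0.046, 0.036], [0.568, -0.01, 0.041], [0.648, 0.056, 0.049]]
   sf 0.9 [275.7 187. ] [[ 0.571 -0.014  0.038]]
dock 0.74 [283. 214.] 4988 [[0.45, -0.043, 0.002], [0.626, 0.005, 0.041], [0.722, 0.075, 0.069]]
   sf 0.93 [281.8 211.4] [[0.632 0.001 0.04 ]]
pack_home 0.69 [284. 212.] 5029 [[0.451, -0.043, 0.002], [0.625, 0.006, 0.0
[... 1563 characters left out ...]
[0.603 0.008 0.042]]
pack_home 0.64 [361. 224.] 9161 [[0.446, -0.043, 0.002], [0.597, 0.006, 0.04], [0.713, 0.073, 0.069]]
   sf 0.57 [361.6 225.4] [[0.595 0.005 0.037]]
jar 0.92 [434. 221.] 1081 [[0.579, -0.14, 0.015], [0.602, -0.11, 0.074], [0.628, -0.09, 0.077]]
   sf 0.58 [431.5 219.9] [[ 0.602 -0.107  0.077]]
tape 0.52 [432. 223.] 1138 [[0.579, -0.14, 0.0], [0.601, -0.11, 0.074], [0.628, -0.09, 0.077]]
   sf 0.88 [279.4 257.4] [[0.534 0.143 0.062]]
   sf 0.75 [221.7 232.2] [[0.577 0.25  0.024]]
[ 0.25301653 -0.57147938  0.21942741] [[-9.14394776e-01 -4.04823657e-01 -2.97750242e-05]
 [-4.04823657e-01  9.14394776e-01  3.88717156e-07]
 [ 2.70687647e-05  1.24090751e-05 -1.00000000e+00]] 2.3
```

```bash
python3 - <<'E'
import cv2
a=cv2.imread("pics/top0.png")[120:340,180:500]; cv2.imwrite("pics/topc.png",cv2.resize(a,None,fx=2.5,fy=2.5,interpolation=cv2.INTER_CUBIC))
E
```

```text
(no output)
```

View pics/topc.png

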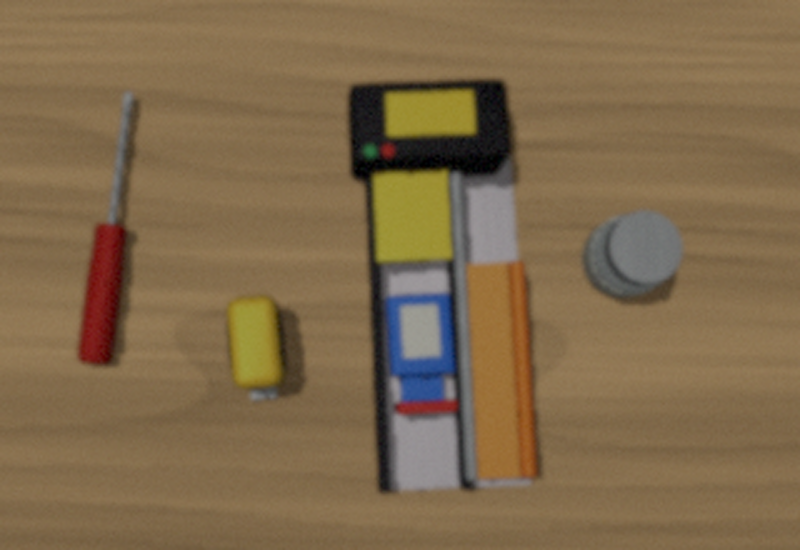

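Top view crop: the dock points along world +x. The lane mouth is at crop (412,262), the pack's red tab at (427,407), the paddle runs from (495,262) to (510,478), the jar is at (640,250) and the tape at (255,340). Next I'll fit the dock axis and tab accurately.

```bash
cat > fit.py <<'E'
from h import *
def seg(p,lo,hi):
    hsv=cv2.cvtColor(p["frame"],cv2.COLOR_RGB2HSV)
    return cv2.inRange(hsv,lo,hi)>0
def blob(p,lo,hi,box):
    m=seg(p,lo,hi)&(p["z_map"]>0)
    v,u=np.nonzero(m); w=world(p,u,v)
    k=np.all((w[:,:2]>box[0])&(w[:,:2]<box[1]),axis=1)
    return w[k]
if __name__=="__main__":
  for n in ("scene","top"):
    p=capture(n)
    for name,lo,hi,box in (("orange",(8,150,120),(17,255,255),([.43,-.07],[.68,.03])),
        ("roof",(22,130,90),(32,255,255),([.55,-.02],[.66,.07])),("red",(0,150,80),(6,255,255),([.43,-.02],[.6,.07]) ),("blue",(100,120,50),(125,255,255),([.43,-.02],[.66,.07]))):
        w=blob(p,lo,hi,box)
        if len(w)<10: print(name,len(w)); continue
        r=cv2.minAreaRect(w[:,:2].astype(np.float32)*1000)
        print(n,name,len(w),np.round(r[0],1),np.round(r[1],1),round(r[2],2),"z",np.percentile(w[:,2],[5,50,95]).round(3), cv2.boxPoints(r).round(0).tolist())
E
python3 fit.py
```

```text
scene orange 955 [524.7 -30.1] [146.1  42.9] 3.83 z [0.038 0.042 0.048] [[450.0, -14.0], [453.0, -56.0], [599.0, -47.0], [596.0, -4.0]]
scene roof 554 [613.8  33.9] [75.1 54.5] 4.49 z [0.036 0.04  0.043] [[574.0, 58.0], [579.0, 4.0], [653.0, 10.0], [649.0, 64.0]]
scene red 45 [498.4  23.8] [ 7.1 36.4] 4.7 z [0.041 0.044 0.046] [[493.0, 42.0], [496.0, 5.0], [503.0, 6.0], [501.0, 42.0]]
scene blue 362 [538.4  25.7] [78.9 45.2] 4.15 z [0.01  0.029 0.032] [[497.0, 45.0], [501.0, 0.0], [579.0, 6.0], [576.0, 51.0]]
top orange 1763 [523.  -27.5] [142.7  36.9] 3.56 z [0.038 0.042 0.048] [[451.0, -14.0], [453.0, -50.0], [595.0, -42.0], [593.0, -5.0]]
top roof 1073 [628.   35.4] [62.2 52.8] 4.31 z [0.037 0.04  0.042] [[595.0, 59.0], [599.0, 7.0], [661.0, 11.0], [657.0, 64.0]]
top red 60 [496.   23.2] [ 4.6 38.8] 4.6 z [0.043 0.044 0.046] [[492.0, 42.0], [495.0, 4.0], [500.0, 4.0], [497.0, 43.0]]
top blue 604 [537.2  25.6] [71.2 46.3] 4.44 z [0.01  0.029 0.032] [[500.0, 46.0], [504.0, -0.0], [575.0, 5.0], [571.0, 51.0]]
```

Request:
drive_tool([
  [60, 14.6, 37.4, 0, 0, 0, -0.07],
  [60, 14.6, 37.4, 0, 0, 0, -0.07],
  [60, 14.6, 37.4, 0, 0, 0, -0.07],
  [60, 14.6, 37.4, 0, 0, 0, -0.07],
  [60, 14.6, 37.4, 0, 0, 0, -0.07],
])

```text
time_s: 2.82
tcp_pos: [0.3263, -0.3829, 0.2195]
ee_rot: [[-0.998, -0.063, 0.0], [-0.063, 0.998, -0.0], [-0.0, -0.0, -1.0]]
wrist_force: [1.1, -1.2, 1.0]
gripper_width: 0.709
gripper_force: 0.0
```

Request:
drive_tool([
  [60, 14.6, 37.4, 0, 0, 0, 0],
  [60, 14.6, 37.4, 0, 0, 0, 0],
  [60, 14.6, 37.4, 0, 0, 0, 0],
  [60, 14.6, 37.4, 0, 0, 0, 0],
  [60, 14.6, 37.4, 0, 0, 0, 0],
])

```text
time_s: 3.23
tcp_pos: [0.3994, -0.1956, 0.2199]
ee_rot: [[-0.998, -0.067, 0.001], [-0.067, 0.998, -0.0], [-0.001, -0.0, -1.0]]
wrist_force: [1.0, 0.2, 0.8]
gripper_width: 0.598
gripper_force: 0.0
```

Request:
drive_tool([
  [60, 14.6, 37.4, -15, 0, 0, 0],
  [60, 14.6, 37.4, -15, 0, 0, 0],
  [60, 14.6, 37.4, -15, 0, 0, 0],
  [60, 14.6, 37.4, -15, 0, 0, 0],
  [60, 14.6, 37.4, -15, 0, 0, 0],
])

```text
time_s: 3.65
tcp_pos: [0.4704, -0.0137, 0.1464]
ee_rot: [[-0.998, -0.067, 0.001], [-0.067, 0.998, 0.0], [-0.001, 0.0, -1.0]]
wrist_force: [1.0, 0.2, 0.7]
gripper_width: 0.594
gripper_force: 0.0
```

Request:
drive_tool([
  [60, 0, 0, 0, 0, 0, 0],
  [60, 0, 0, 0, 0, 0, 0],
])

```text
time_s: 3.82
tcp_pos: [0.4702, -0.014, 0.1458]
ee_rot: [[-0.998, -0.071, -0.002], [-0.071, 0.998, -0.001], [0.002, -0.001, -1.0]]
wrist_force: [-0.6, 0.5, 0.3]
gripper_width: 0.602
gripper_force: 0.0
```

Request:
drive_tool([
  [60, 0, 4, -35, 0, 0, 0],
  [60, 0, 0, -33, 0, 0, 0],
  [60, 0, 0, 0, 0, 0, 0],
])

```text
time_s: 4.07
tcp_pos: [0.4655, -0.0134, 0.0743]
ee_rot: [[-0.998, -0.064, -0.011], [-0.064, 0.998, -0.002], [0.011, -0.001, -1.0]]
wrist_force: [-0.9, -0.2, -0.4]
gripper_width: 0.597
gripper_force: 0.0
```

```bash
python3 - <<'E'
from h import *
s=sense();print(s["tcp_pos"],s["wrist_force"])
out=[]
for n,(r,c) in (("scene",(100,190)),("top",(140,260))):
    p=capture(n); out.append(cv2.resize(p["frame"][r:r+160,c:c+200,::-1],None,fx=2,fy=3.5)[:, :]) if 0 else out.append(cv2.resize(p["frame"][r:r+180,c:c+133,::-1],None,fx=3,fy=3,interpolation=cv2.INTER_CUBIC))
cv2.imwrite("pics/b.png",np.hstack(out))
E
```

```text
[ 0.46553273 -0.01337209  0.07427   ] [-0.86076483 -0.19619077 -0.44839358]
```

View pics/b.png

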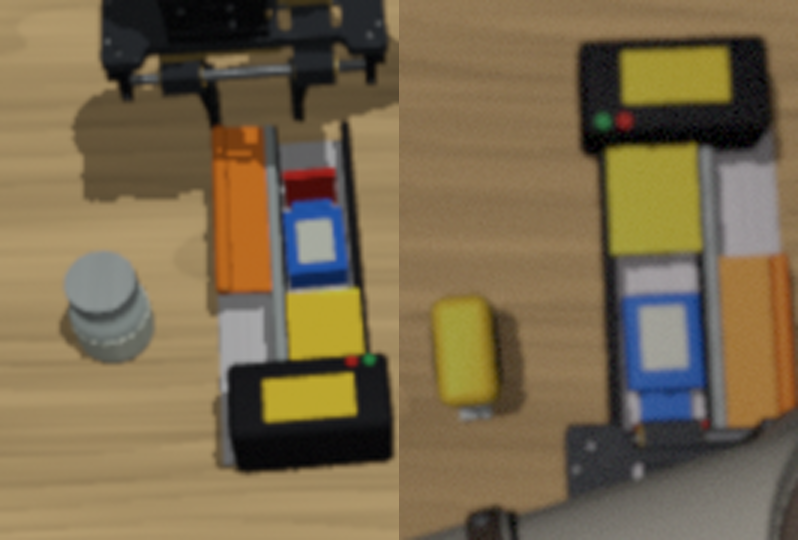

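```bash
python3 - <<'E'
from h import *
p=capture("scene")
for a in ((214,118),(299,116)):
    print(world(p,190+a[0]/3,100+a[1]/3,z=.056).round(4))
O=np.array([598,32.]);a=np.array([.9977,.068]);b=np.array([-.068,.9977])
def proj(X):
    K=np.array([[p["fx"],0,p["cx"]],[0,p["fy"],p["cy"]],[0,0,1.]])
    q,_=cv2.projectPoints(np.array([X]),cv2.Rodrigues(np.array(p["R"]))[0],np.array(p["t"]),K,np.array(p["distortion"]));q=q[0,0]
    return ((q-[190,100])*3).round(0)
for nm,d in (("wallL end top",(-160,24.5,30)),("paddle outer rear",(-152,-74,41)),("paddle outer front",(-6,-74,41)),("housing L top near",(62,55,66)),("housing R top",(62,-55,66))):
    w=O+a*d[0]+b*d[1]; print(nm,proj(np.array([w[0],w[1],d[2]])/1000))
d=p["z_map"]; m=np.zeros((400,640),bool); m[120:145,250:305]=1
v,u=np.nonzero(m&(d>0)); w=world(p,u,v); k=(w[:,2]>.052)&(w[:,2]<.1); w=w[k]
for lo,hi in ((-.1,-.03),(-.03,.1)):
    q=w[(w[:,1]>lo)&(w[:,1]<hi)]; print(len(q),np.percentile(q,[3,50,97],axis=0).round(4).tolist() if len(q) else 0)
E
```

```text
[[ 0.4541 -0.0475  0.056 ]]
[[0.4538 0.0167 0.056 ]]
wallL end top [338. 118.]
paddle outer rear [210. 127.]
paddle outer front [216. 291.]
housing L top near [405. 344.]
housing R top [243. 357.]
25 [[0.4663, -0.0465, 0.0839], [0.4824, -0.0413, 0.093], [0.4845, -0.0382, 0.0998]]
19 [[0.4766, 0.0149, 0.0829], [0.4791, 0.0194, 0.0915], [0.4816, 0.0222, 0.0993]]
```

Request:
drive_tool([
  [60, 5, 4, -4, 0, 0.01, 0],
  [60, 0, 0, -8, 0, 0, 0],
  [60, 0, 0, -6, 0, 0, 0],
  [60, 0, 0, -6, 0, 0, 0],
  [60, 0, 0, 0, 0, 0, 0],
])

```text
time_s: 4.63
tcp_pos: [0.474, -0.008, 0.0534]
ee_rot: [[-0.998, -0.066, -0.013], [-0.066, 0.998, -0.001], [0.013, 0.0, -1.0]]
wrist_force: [-1.0, -0.7, -0.8]
gripper_width: 0.598
gripper_force: 0.0
```

```bash
python3 - <<'E'
from h import *
s=sense();print(s["tcp_pos"],s["wrist_force"],s["moment"])
p=capture("scene");cv2.imwrite("pics/c.png",cv2.resize(p["frame"][90:230,200:360,::-1],None,fx=4,fy=4,interpolation=cv2.INTER_CUBIC))
E
```

```text
[ 0.47398372 -0.00795101  0.0533546 ] [-0.98692862 -0.70657323 -0.77825   ] [-0.07751269  0.01585104  0.04970117]
```

View pics/c.png

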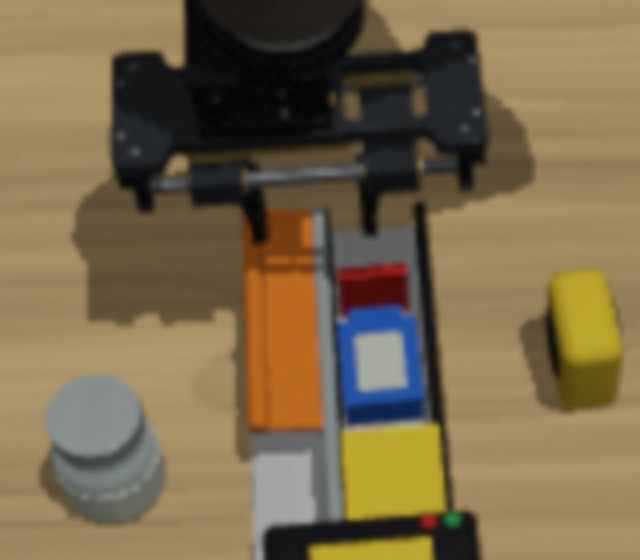

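The left tip, at about (260,240) in the crop, is over the bead near the paddle's rear end. The right tip, at (370,230), is in the lane behind the tab at (372,285). The cover is still shut, so I'll keep going down gently.

Request:
drive_tool([
  [60, 0, 0, -4, 0, 0, 0],
  [60, 0, 0, -4, 0, 0, 0],
  [60, 0, 0, 0, 0, 0, 0],
])

```text
time_s: 4.93
tcp_pos: [0.4745, -0.0078, 0.0458]
ee_rot: [[-0.998, -0.067, -0.011], [-0.067, 0.998, -0.0], [0.011, 0.0, -1.0]]
wrist_force: [-0.1, 0.4, 0.2]
gripper_width: 0.597
gripper_force: 0.0
```

```bash
python3 - <<'E'
from h import *
s=sense();print(s["tcp_pos"],s["wrist_force"],s["moment"])
p=capture("scene");cv2.imwrite("pics/d.png",cv2.resize(p["frame"][90:230,200:360,::-1],None,fx=4,fy=4,interpolation=cv2.INTER_CUBIC))
print(world(p,200+260/4,90+240/4,z=.047),world(p,200+260/4,90+240/4,z=.034))
E
```

```text
[ 0.47445676 -0.00778851  0.04582851] [-0.09282661  0.38870616  0.247787  ] [-0.00282864 -0.02854391  0.05300944]
[[ 0.47749714 -0.03928143  0.047     ]] [[ 0.46804697 -0.04094519  0.034     ]]
```

View pics/d.png

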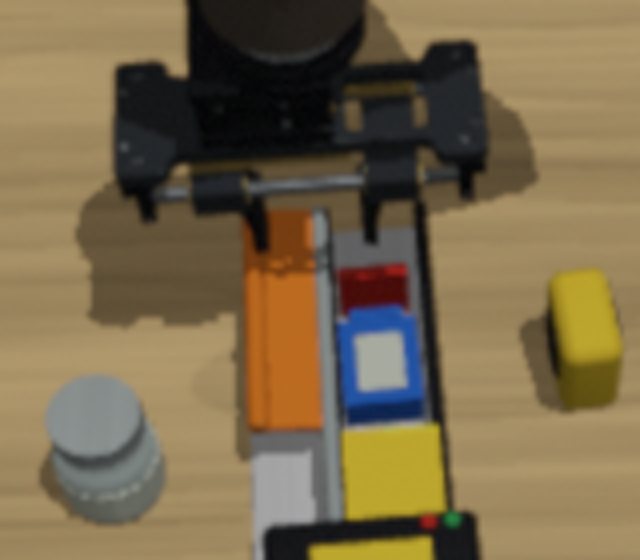

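The tip has moved down to about (260,248) and still isn't pressing: the cover is shut and there's no contact force. Continuing down.

Request:
drive_tool([
  [60, 0, 0, -3, 0, 0, 0],
  [60, 0, 0, -3, 0, 0, 0],
  [60, 0, 0, 0, 0, 0, 0],
])

```text
time_s: 5.23
tcp_pos: [0.4754, -0.0076, 0.0405]
ee_rot: [[-0.998, -0.067, -0.009], [-0.067, 0.998, -0.0], [0.009, 0.001, -1.0]]
wrist_force: [0.2, -0.1, 2.4]
gripper_width: 0.6
gripper_force: 1.1
```

Request:
drive_tool([
  [60, 0, 0, -3, 0, 0, 0],
  [60, 0, 0, -3, 0, 0, 0],
  [60, 0, 0, 0, 0, 0, 0],
])

```text
time_s: 5.48
tcp_pos: [0.4755, -0.0076, 0.0344]
ee_rot: [[-0.998, -0.067, -0.009], [-0.067, 0.998, 0.0], [0.009, 0.001, -1.0]]
wrist_force: [1.0, 0.2, 3.5]
gripper_width: 0.597
gripper_force: 1.3
```

```bash
python3 - <<'E'
from h import *
s=sense();print(s["tcp_pos"],s["wrist_force"],s["moment"])
p=capture("scene");cv2.imwrite("pics/e.png",cv2.resize(p["frame"][110:220,230:330,::-1],None,fx=5,fy=5,interpolation=cv2.INTER_CUBIC))
E
```

```text
[ 0.47548107 -0.00758502  0.03435558] [0.9823531  0.20053428 3.53423566] [-0.18820559 -0.25240179 -0.03802978]
```

View pics/e.png

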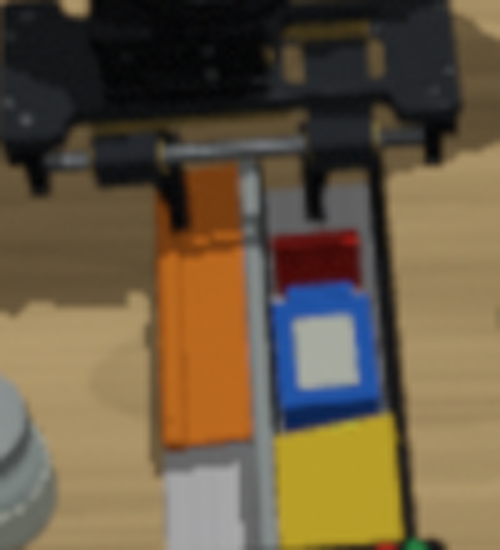

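The cover roof edge has begun to tilt, so the paddle is being pressed. Contact came with the TCP near z=42, higher than expected, so I'll check the real tip and body heights from depth.

```bash
python3 - <<'E'
from h import *
p=capture("scene")
d=p["z_map"]; m=np.zeros((400,640),bool); m[105:160,225:325]=1
hsv=cv2.cvtColor(p["frame"],cv2.COLOR_RGB2HSV)
m&=(d>0)
v,u=np.nonzero(m); w=world(p,u,v)
# column profiles down the fingers and body: row, xyz
for c in (265,266,292,293,262,256,297,310):
    print(c,[(r,*(world(p,c,r)[0]*1000).round(0).astype(int).tolist()) for r in range(118,160,3) if d[r,c]>0])
s=sense();print(s["joints"])
E
```

```text
265 [(118, 496, -25, 180), (121, 502, -25, 179), (124, 497, -27, 163), (127, 502, -27, 159), (130, 503, -28, 151), (133, 504, -28, 143), (136, 402, -47, 1), (139, 506, -30, 125), (142, 510, -31, 120), (145, 487, -36, 78), (148, 488, -37, 69), (151, 487, -38, 56), (154, 488, -39, 47), (157, 489, -40, 37)]
266 [(118, 497, -23, 181), (121, 499, -23, 175), (124, 493, -25, 158), (127, 502, -25, 159), (130, 503, -26, 151), (133, 503, -27, 141), (136, 404, -44, 3), (139, 505, -28, 123), (142, 512, -28, 123), (145, 488, -33, 79), (148, 486, -35, 66), (151, 489, -35, 59), (154, 487, -37, 45), (157, 487, -38, 33)]
292 [(118, 458, 26, 133), (121, 465, 26, 132), (124, 472, 26, 131), (127, 496, 27, 151), (130, 502, 27, 148), (133, 496, 26, 131), (136, 504, 26, 131), (139, 513, 26, 132), (142, 512, 26, 120), (145, 484, 23, 73), (148, 484, 23, 62), (151, 483, 22, 49), (154, 485, 21, 41), (157, 496, 22, 44)]
293 [(118, 458, 28, 134), (121, 463, 28, 129), (124, 472, 28, 130), (127, 496, 29, 150), (130, 500, 29, 145), (133, 497, 28, 132), (136, 505, 28, 132), (139, 509, 28, 128), (142, 512, 28, 121), 
[... 683 characters left out ...]
6, -66, 1), (157, 463, -66, 1)]
297 [(118, 455, 37, 130), (121, 465, 37, 132), (124, 475, 37, 134), (127, 495, 37, 149), (130, 499, 37, 144), (133, 495, 37, 129), (136, 502, 37, 127), (139, 512, 37, 131), (142, 512, 36, 120), (145, 431, 31, 1), (148, 441, 31, 2), (151, 451, 31, 4), (154, 458, 31, 2), (157, 497, 33, 45)]
310 [(118, 473, 64, 150), (121, 483, 64, 152), (124, 489, 64, 150), (127, 497, 64, 151), (130, 505, 64, 151), (133, 508, 64, 145), (136, 500, 64, 124), (139, 506, 63, 122), (142, 422, 62, -1), (145, 431, 62, -1), (148, 436, 62, -5), (151, 447, 62, -2), (154, 458, 62, 1), (157, 464, 62, -3)]
[  18.60363045   21.28832384  -32.95780524   -0.29163894  -36.25476377
 -104.52616004]
```

Request:
drive_tool([
  [60, -1, 0, -4, 0, 0, 0],
  [60, 0, 0, -4, 0, 0, 0],
  [60, 0, 0, -3, 0, 0, 0],
  [60, 0, 0, -3, 0, 0, 0],
  [60, 0, 0, 0, 0, 0, 0],
])

```text
time_s: 6.0
tcp_pos: [0.4752, -0.0069, 0.0206]
ee_rot: [[-0.998, -0.068, -0.008], [-0.068, 0.998, 0.001], [0.008, 0.001, -1.0]]
wrist_force: [1.8, 3.1, 7.2]
gripper_width: 0.599
gripper_force: 2.9
```

Request:
drive_tool([
  [60, 0, 0, -2, 0, 0, 0],
  [60, 0, 0, 0, 0, 0, 0],
  [60, 0, 0, 0, 0, 0, 0],
])

```text
time_s: 6.25
tcp_pos: [0.4752, -0.0068, 0.0189]
ee_rot: [[-0.998, -0.067, -0.007], [-0.067, 0.998, 0.001], [0.007, 0.001, -1.0]]
wrist_force: [1.3, 3.0, 7.7]
gripper_width: 0.601
gripper_force: 3.6
```

```bash
python3 - <<'E'
from h import *
s=sense();print(s["tcp_pos"],s["wrist_force"],s["moment"])
p=capture("scene");cv2.imwrite("pics/f.png",cv2.resize(p["frame"][110:220,230:330,::-1],None,fx=5,fy=5,interpolation=cv2.INTER_CUBIC))
E
```

```text
[ 0.47523327 -0.00682835  0.01894458] [1.25252105 3.00513255 7.65073976] [ 0.61319394 -0.13339927  0.0873317 ]
```

View pics/f.png

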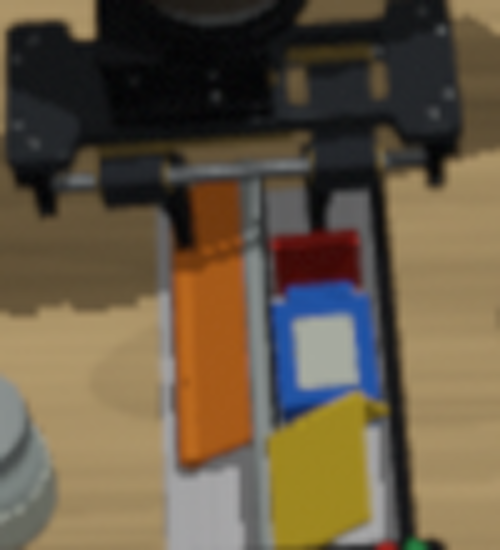

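The cover is well up: the roof is tilted and its skirt edge runs from (270,430) to (385,405). The pushing tip, at (318,225), is just behind the red tab. Starting the push.

Request:
drive_tool([
  [60, 4, 0.3, 0, 0, 0, 0],
  [60, 4, 0.3, 0, 0, 0, 0],
  [60, 4, 0.3, 0, 0, 0, 0],
  [60, 4, 0.3, 0, 0, 0, 0],
  [60, 4, 0.3, 0, 0, 0, 0],
])

```text
time_s: 6.72
tcp_pos: [0.488, -0.0076, 0.0171]
ee_rot: [[-0.998, -0.065, -0.023], [-0.064, 0.998, -0.003], [0.023, -0.001, -1.0]]
wrist_force: [-8.0, -0.5, 8.0]
gripper_width: 0.6
gripper_force: 4.6
```

Request:
drive_tool([
  [60, 5, 0.3, 0, 0, 0, 0],
  [60, 5, 0.3, 0, 0, 0, 0],
  [60, 5, 0.3, 0, 0, 0, 0],
  [60, 5, 0.3, 0, 0, 0, 0],
])

```text
time_s: 7.05
tcp_pos: [0.5081, -0.0065, 0.017]
ee_rot: [[-0.998, -0.065, -0.023], [-0.065, 0.998, -0.003], [0.023, -0.001, -1.0]]
wrist_force: [-7.7, -0.5, 8.1]
gripper_width: 0.596
gripper_force: 4.6
```

```bash
python3 - <<'E'
from h import *
from fit import blob
s=sense();print(s["tcp_pos"],s["wrist_force"],s["moment"])
p=capture("scene");cv2.imwrite("pics/g.png",cv2.resize(p["frame"][110:220,230:330,::-1],None,fx=5,fy=5,interpolation=cv2.INTER_CUBIC))
w=blob(p,(0,150,60),(6,255,255),([.43,-.02],[.62,.07])); w=w[w[:,2]>.038]; print(len(w),w.mean(0))
w=blob(p,(22,130,60),(32,255,255),([.55,-.02],[.66,.07]));print(np.percentile(w[:,2],[2,50,98]))
E
```

```text
[ 0.50808034 -0.00652569  0.01702778] [-7.7386143  -0.54297491  8.05934947] [-3.18730454e-01  2.21700455e+00 -4.28633088e-04]
74 [0.52401055 0.02350069 0.04283376]
[0.04349567 0.06236554 0.07895587]
```

View pics/g.png

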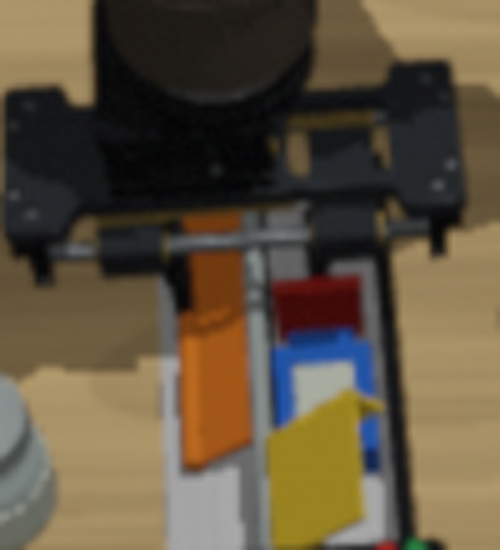

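The pack is moving under the raised cover. The tab is at (318,300), and the body is partly under the roof. Continuing.

Request:
drive_tool([
  [60, 5, 0.3, 0, 0, 0, 0],
  [60, 5, 0.3, 0, 0, 0, 0],
  [60, 5, 0.3, 0, 0, 0, 0],
  [60, 5, 0.3, 0, 0, 0, 0],
  [60, 5, 0.3, 0, 0, 0, 0],
])

```text
time_s: 7.52
tcp_pos: [0.5334, -0.0049, 0.017]
ee_rot: [[-0.998, -0.065, -0.022], [-0.065, 0.998, -0.002], [0.023, -0.001, -1.0]]
wrist_force: [-6.6, -0.1, 7.6]
gripper_width: 0.6
gripper_force: 4.3
```

Request:
drive_tool([
  [60, 5, 0.3, 0, 0, 0, 0],
  [60, 5, 0.3, 0, 0, 0, 0],
  [60, 5, 0.3, 0, 0, 0, 0],
  [60, 4, 0.3, 0, 0, 0, 0],
])

```text
time_s: 7.85
tcp_pos: [0.5528, -0.0036, 0.017]
ee_rot: [[-0.998, -0.065, -0.022], [-0.065, 0.998, -0.002], [0.022, -0.001, -1.0]]
wrist_force: [-5.7, -0.7, 6.5]
gripper_width: 0.6
gripper_force: 4.1
```

Request:
drive_tool([
  [60, 3, 0.2, 0, 0, 0, 0],
  [60, 3, 0.2, 0, 0, 0, 0],
])

```text
time_s: 8.02
tcp_pos: [0.5584, -0.0032, 0.0169]
ee_rot: [[-0.998, -0.065, -0.022], [-0.065, 0.998, -0.002], [0.023, -0.001, -1.0]]
wrist_force: [-8.3, -1.9, 8.8]
gripper_width: 0.595
gripper_force: 4.4
```

Request:
drive_tool([
  [60, 2, 0.1, 0, 0, 0, 0],
  [60, 2, 0.1, 0, 0, 0, 0],
])

```text
time_s: 8.18
tcp_pos: [0.5625, -0.003, 0.017]
ee_rot: [[-0.998, -0.065, -0.022], [-0.065, 0.998, -0.002], [0.022, -0.001, -1.0]]
wrist_force: [-7.3, -0.6, 7.9]
gripper_width: 0.596
gripper_force: 4.3
```

Request:
drive_tool([
  [60, 2, 0.1, 0, 0, 0, 0],
  [60, 2, 0.1, 0, 0, 0, 0],
])

```text
time_s: 8.35
tcp_pos: [0.5665, -0.0027, 0.017]
ee_rot: [[-0.998, -0.065, -0.022], [-0.065, 0.998, -0.002], [0.022, -0.001, -1.0]]
wrist_force: [-6.4, -0.1, 7.9]
gripper_width: 0.6
gripper_force: 4.1
```

```bash
python3 - <<'E'
from h import *
from fit import blob
s=sense();print(s["tcp_pos"],s["wrist_force"],s["moment"])
p=capture("scene");cv2.imwrite("pics/i.png",cv2.resize(p["frame"][110:220,230:330,::-1],None,fx=5,fy=5,interpolation=cv2.INTER_CUBIC))
w=blob(p,(0,150,60),(6,255,255),([.43,-.02],[.62,.07])); w=w[w[:,2]>.038]; print(len(w),w.mean(0))
E
```

```text
[ 0.56646149 -0.00273567  0.01696405] [-6.37259367 -0.06308821  7.91230423] [-0.28170009  1.9393449  -0.0864867 ]
25 [0.58126166 0.01725914 0.04349918]
```

View pics/i.png

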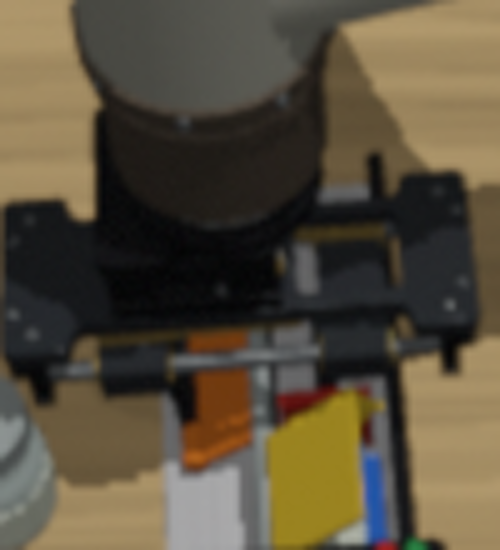

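The body is under the roof now. The tab, at (300,400), is just short of the cover edge, and there's no stop force yet. Continuing slowly.

Request:
drive_tool([
  [60, 1.5, 0.1, 0, 0, 0, 0],
  [60, 1.5, 0.1, 0, 0, 0, 0],
])

```text
time_s: 8.57
tcp_pos: [0.5689, -0.0026, 0.017]
ee_rot: [[-0.998, -0.065, -0.023], [-0.065, 0.998, -0.002], [0.023, -0.001, -1.0]]
wrist_force: [-7.7, -1.3, 8.8]
gripper_width: 0.599
gripper_force: 4.3
```

Request:
drive_tool([
  [60, 1.5, 0.1, 0, 0, 0, 0],
  [60, 1.5, 0.1, 0, 0, 0, 0],
])

```text
time_s: 8.73
tcp_pos: [0.5699, -0.0026, 0.0169]
ee_rot: [[-0.997, -0.065, -0.028], [-0.065, 0.998, -0.003], [0.028, -0.001, -1.0]]
wrist_force: [-14.1, 2.0, 14.0]
gripper_width: 0.601
gripper_force: 8.5
```

Request:
drive_tool([
  [60, 1.5, 0.1, 0, 0, 0, 0],
  [60, 0, 0, 0, 0, 0, 0],
])

```text
time_s: 8.9
tcp_pos: [0.5699, -0.0026, 0.017]
ee_rot: [[-0.997, -0.065, -0.031], [-0.065, 0.998, -0.003], [0.031, -0.001, -1.0]]
wrist_force: [-15.3, 1.2, 14.9]
gripper_width: 0.6
gripper_force: 9.1
```

```bash
python3 - <<'E'
from h import *
from fit import blob
s=sense();print(s["tcp_pos"],s["wrist_force"],s["moment"])
p=capture("scene");cv2.imwrite("pics/j.png",cv2.resize(p["frame"][160:250,230:330,::-1],None,fx=6,fy=6,interpolation=cv2.INTER_CUBIC))
w=blob(p,(100,120,30),(125,255,255),([.5,-.02],[.72,.09])); print(len(w),np.percentile(w,[1,50,99],axis=0))
w=blob(p,(0,150,40),(6,255,255),([.53,-.02],[.62,.07])); w=w[w[:,2]>.03]; print(len(w),np.percentile(w,[1,50,99],axis=0))
E
```

```text
[ 0.56988956 -0.00260464  0.01695567] [-15.2616863    1.19390439  14.91831679] [0.41556706 4.44752179 0.26031836]
52 [[0.59063207 0.04479063 0.00450332]
 [0.62395216 0.04826908 0.03010839]
 [0.64270992 0.0515705  0.03294482]]
16 [[0.57955125 0.00920777 0.03374453]
 [0.58470745 0.01461515 0.04384133]
 [0.58869009 0.04221832 0.04539525]]
```

View pics/j.png

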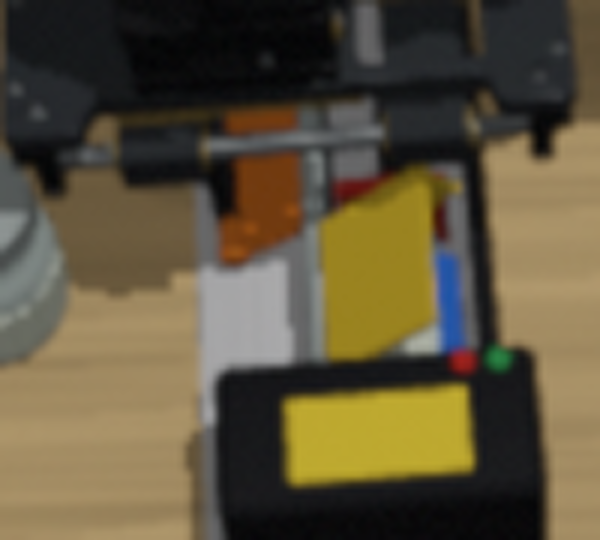

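The blue body reaches the housing and the push stalled at 15 N, with the TCP stuck at x=0.570, so the pack is home. I'll back off from the tab first, then rise so the cover closes.

Request:
drive_tool([
  [60, -4, -0.3, 0, 0, 0, 0],
  [60, -6, -0.4, 0, 0, 0, 0],
  [60, -8, -0.5, 0, 0, 0, 0],
  [60, 0, 0, 4, 0, 0, 0],
  [60, 0, 0, 5, 0, 0, 0],
])

```text
time_s: 9.37
tcp_pos: [0.5609, -0.0023, 0.0275]
ee_rot: [[-0.998, -0.067, -0.011], [-0.067, 0.998, -0.0], [0.011, 0.0, -1.0]]
wrist_force: [0.6, -1.4, 2.8]
gripper_width: 0.598
gripper_force: 1.2
```

Request:
drive_tool([
  [60, 0, 0, 5, 0, 0, 0],
  [60, 0, 0, 5, 0, 0, 0],
  [60, 0, 0, 5, 0, 0, 0],
  [60, 0, 0, 5, 0, 0, 0],
  [60, 0, 0, 5, 0, 0, 0],
])

```text
time_s: 9.78
tcp_pos: [0.5609, -0.0022, 0.0525]
ee_rot: [[-0.998, -0.067, -0.011], [-0.067, 0.998, -0.0], [0.011, 0.001, -1.0]]
wrist_force: [-0.0, 0.2, -0.7]
gripper_width: 0.598
gripper_force: 0.0
```

Request:
drive_tool([
  [60, -5, 0, 15, 0, 0, 0],
  [60, -10, 0, 25, 0, 0, 0],
  [60, -20, 0, 30, 0, 0, 0],
  [60, -30, 0, 25, 0, 0, 0],
  [60, -30, 0, 15, 0, 0, 0],
])

```text
time_s: 10.2
tcp_pos: [0.4667, -0.0021, 0.1648]
ee_rot: [[-0.998, -0.067, -0.007], [-0.067, 0.998, 0.0], [0.007, 0.001, -1.0]]
wrist_force: [-0.3, 1.1, 1.6]
gripper_width: 0.6
gripper_force: 0.0
```

Request:
drive_tool([
  [60, -30, 0, 20, 0, 0, 0],
  [60, -20, 0, 10, 0, 0, 0],
  [60, 0, 0, 0, 0, 0, 0],
  [60, 0, 0, 0, 0, 0, 0],
  [60, 0, 0, 0, 0, 0, 0],
])

```text
time_s: 10.62
tcp_pos: [0.4167, -0.0021, 0.1925]
ee_rot: [[-0.998, -0.067, -0.01], [-0.067, 0.998, 0.0], [0.01, 0.001, -1.0]]
wrist_force: [0.0, -0.8, 0.1]
gripper_width: 0.601
gripper_force: 0.0
```

```bash
python3 - <<'E'
from h import *
from fit import blob
s=sense();print(s["tcp_pos"],s["wrist_force"],s["time_s"])
p=capture("scene");cv2.imwrite("pics/k.png",cv2.resize(p["frame"][110:250,220:340,::-1],None,fx=4,fy=4,interpolation=cv2.INTER_CUBIC))
w=blob(p,(0,150,40),(6,255,255),([.53,-.02],[.62,.07])); w=w[w[:,2]>.038]; print(len(w),w.mean(0))
w=blob(p,(22,130,60),(32,255,255),([.57,-.02],[.66,.07]));print(np.percentile(w[:,2],[2,50,98]))
E
```

```text
[ 0.41670421 -0.00212602  0.19245992] [ 0.02983646 -0.77300588  0.08483404] 10.6167
72 [0.58575973 0.02828554 0.04304222]
[0.02499579 0.03980255 0.04321314]
```

View pics/k.png

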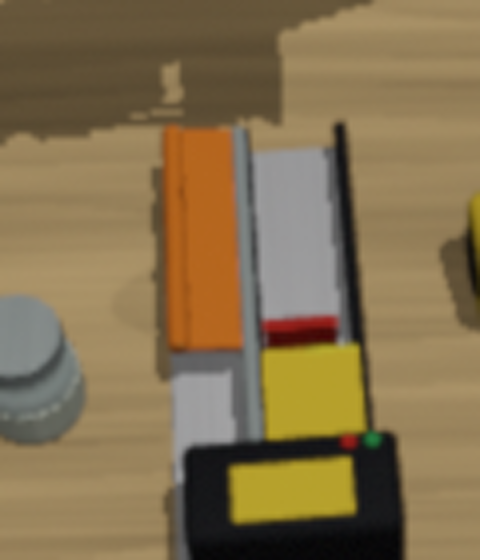

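The cover is shut with its roof at z=40 mm. The red tab, at (300,330), is straight, just in front of the skirt, and the arm is clear.

```bash
python3 -c "
from station import *
print(finish_job())"
```

```text
the job is handed in; nothing more can be done
None
```

The pack was pushed until it stalled against the charger (15 N) while the paddle held the cover up. The cover then closed over it, the arm is clear, and I handed the job in at about 10.7 s; `finish_job()` returned no verdict.

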